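# Set and close the cam clamp on the cutting bench

### The arm

A 6-joint arm with a two-finger parallel gripper is mounted at the origin on the work surface. World frame = base frame: x ahead of the robot, y to its left, z up, the work surface at z = 0. Lengths are in mm, angles in rad, forces in N, time in s.
With the tool pointing down it reaches from about 225 to 725 mm from the base axis. Payload 3.1 kg.
Tool frame: the origin (TCP) lies midway between the tips of the shut fingers; the grasp point (between the pads) lies 19 mm behind it (bot.pinch_z is the distance from the TCP to the grasp point, in mm); z points along the fingers, y is the line along which they close (so a half turn about z gives the same grasp; the last joint's range is limited). The gripper opens to 85 mm and grips with 20 to 120 N. Pads are 22 mm wide; open, the fingers measure 114 mm over their backs; the gripper's body (76 mm by 85 mm) begins 54 mm behind the grasp point. The pads swing forward as they close: fully open they stand 13 mm farther back than shut.
Start: joints at [-1.244, 0.048, 0.099, 1.622, 0, 1.443], TCP at [230.608, -471.633, 208.212] pointing down, gripper open.
Joint ranges: [-2.91, 2.91], [-0.99, 1.94], [-1.21, 1.42], [-2.12, 2.29], [-1.49, 1.47], [-3.14, 3.14]. Speed limits (rad/s): [2.79, 2.79, 3.14, 3.14, 3.14, 3.14].

### API

Orientations are given as a unit quaternion [x, y, z, w].
In Python, from station import bot gives the robot as it stands.
- The arm moves only by the tool jog_arm, never from a script. Its arguments are lists of equal length, an entry for each row: "gripper": the closure, from 0 (fully open) to 1 (shut); "xyz": the shift along the tool's x, y, z in mm, a list of three; "yaw": the turn about the tool's z in degrees. A call has 1 to 8 rows; each row is the pose to reach, as a shift and turn from the pose commanded when the call began, along the tool's axes at that moment; what a row does not reach only later rows make up. A row lasts 1/10 s, in which the tool goes at most 50 mm and 8.59 degrees, less where a joint would pass 70% of its speed; a pose out of reach is approached as far as the arm can. A call with a gripper value outside its range is refused whole. The fingers move at their own pace and stop on an object; "newtons" is the grip in N (left out, the last holds). Time passes only in rows, so rows that repeat a pose let the fingers close. It gives the time, the measured TCP pose, the force, the opening and the grip force at its end, in the units of the state.
- bot.observe(): the state, without advancing time (a new reading comes with each control period).
- bot.snapshot(name): name is "side" or "top" or "wrist"; returns the picture (400x640x3 uint8, red, green, blue); there is no depth.
- bot.camera_model(name): a dict with "vfov" (degrees; the focal length in pixels is half the picture's height over the tangent of half this angle, whatever the lens; pixels are square), "cx", "cy" (the principal point, pixels), "world_from_camera" (4x4, takes a point from camera to world coordinates). Camera axes: x right, y down, z forward; pixel columns grow to the right and rows downward; lengths in mm; the calibration is good to about 2 mm. A picture is of the moment at which its call begins: read the wrist's pose just before it. camera_model takes no time and is no camera call; for the wrist camera it gives the pose at the moment of the call.
- bot.sign_off(): hands the job in; it is judged then, once.
The state is a dict: "time": time; "joints": joint angles; "joint_vel": joint speeds; "joint_efforts": joint torques, N m; "tool_pos": TCP position; "tcp_rot": TCP orientation; "ft_force": force on the tool from outside, world axes, zero at the start; "wrist_torque": the same for the moment, N m; "gripper_width": finger opening in mm; "finger_force": force on a finger pad.
Only numpy, scipy, OpenCV 4.12 (cv2) and the standard library are available. Lean on these libraries where they do the work, as an engineer would, in place of code of your own. Each camera call takes 0.05 s, during which the arm holds its last target. There are 200 camera calls.

### The job

Clamp the steel plate in the cam clamp for cutting: turn the wing-shaped adjuster nut clockwise until the clamp handle, as it is swung down, first meets firm resistance about half-way through its swing, then push the handle all the way down so that it stays shut. Keep the plate where it lies and leave the other things on the bench where they are.

Things in the scene. Friction and masses are not known exactly. Their poses are not given: they have to be found in the camera images.
- nut_grip (a point): Middle of the adjuster nut's upright steel wing (52 mm long, 12 thick, 26 high, its top 12 above this point), on the nut's vertical axis, 28 above the fixed 46 x 84 bridge it turns on. x runs along the wing, y across. Clockwise from above lowers carriage, handle and presser by 2.3 mm per rad; the nut itself stays level. Starts 1.5 to 4.5 rad loose, never tight. 0.45 N m of friction; stays where left.
- handle_pivot (a point): Pivot of the cam handle, on the carriage, straight above the presser. Its x axis is level and points to the nut (the nut's axis is 100 mm away in +x); its y axis is the hinge axis. It sinks as the nut is turned clockwise.
- handle_push (a point): Point on the centre line of the handle's black grip, 75 mm from the pivot; the grip is a round bar 17 mm thick that reaches from 50 to 103 mm from the pivot. It is pushed from above or from the side that faces the nut.
- handle (a joint): Handle swing, rad: 0 open (pointing away from the nut, 1.1 rad above level), 0.75 half-way, 1.5 shut at its stop, 0.4 below level. It lowers the presser by cam: 8.9 mm at 0.6, 10.4 at 0.75, 11.6 at 0.9, 13 at 1.3. Free it moves under 2 N at the grip and stays where left; once the presser bears on the plate it needs 4 to 9 N and is pushed back if let go; past about 1.3 it goes over centre and stays shut.
- carriage: The green sliding carriage on the posts, with handle, plunger and the rubber-faced presser pad (30 mm across) at the plunger's foot; origin 27 mm below the handle's pivot. A preloaded spring (100 N, then 15 N per mm) backs the presser, so it bears firmly from first touch. How far the presser is set out below the carriage differs by up to 4.2 mm from run to run, so the nut must be set by feel.
- plate: The steel plate to be clamped, 60 x 150 x 8 mm, loose, flat on the clamp's anvil under the presser, against two low pins; origin at the centre of its underside, 40 mm above the bench.
- clamp: The clamp's green steel base, fixed to the bench, 215 x 100 mm; origin on the bench straight under the presser; +x points to the posts that carry the nut. Posts, bridge and nut reach 226 mm high.
- offcut: Bystander: steel offcut 90 x 50 x 8 mm beside the clamp.
- flange: Bystander: steel ring 68 mm across, 12 mm high.
- wrench: Bystander: wrench 170 mm long beside the clamp.
- spray_can: Bystander: standing can, 64 mm across, 180 mm high.
- hammer: Bystander: hammer 260 mm long.
- brush: Bystander: brush 220 mm long.
- gel_jar: Bystander: jar 72 mm across, 60 mm high.
Not all that is in view belongs to the job. What is shaped like the plate but orange is not meant. What is shaped like the clamp but white is not meant.

How it is judged (in metres and radians):
On the way:
1. the presser first bears on the plate with the handle about half-way (0.55 to 0.95 rad of its swing), before the handle is shut (value of joint handle between 0.55 and 0.95 rad and contact force between carriage and plate between 10 and 110 N).
At the end, for the whole second after the job is handed in: The handle is shut over centre (beyond 1.42 of 1.5 rad) and stays; the presser holds the plate with 94 to 143 N, which a first resistance between about 0.55 and 0.95 rad of the handle's swing gives (half-way: about 117 N); the plate is at rest within 6 mm of where it lay (value of joint handle above 1.42 rad and contact force between carriage and plate between 94 and 143 N and distance of plate from where it was at the start of the episode below 0.006 m and linear speed of plate below 0.02 m/s and velocity of joint handle between -0.1 and 0.1 rad/s); the robot touches nothing.
It fails at once if a bystander is moved by more than 30 mm (distance of any of offcut, flange, wrench, spray_can, hammer, brush, gel_jar from where it was at the start of the episode above 0.03 m).
It also fails if it takes over 72 s, if anything falls off the work surface, if the arm or the gripper's body presses on something with over 40 N, if the wrist force passes 120 N, or if a joint passes its speed limit or range.

## Working session

There is one attempt and no reset: what is moved stays moved. The work goes in short steps, Python scripts to look and compute and a tool call to move; the robot and the scene stay as the last step left them, time stands still between calls to the robot, and variables do not carry over. Pictures are saved under pics/ and viewed, at most 10 in all, crops included, and the job is handed in when it is done.

Besides the shell and the picture viewer there is one more tool, called as name([rows], argument=value, ...), one row to a line, values as JSON. jog_arm: Moves the arm, as the interface text tells. Its arguments: {"type":"object","properties":{"gripper":{"type":"array"},"xyz":{"type":"array"},"yaw":{"type":"array"},"newtons":{"type":"number"}},"required":["gripper","xyz","yaw"]}

```bash
mkdir -p pics; ls; python3 - <<'E'
from station import bot
import cv2,numpy as np
for n in ("top","side"):
    im=bot.snapshot(n); cv2.imwrite(f"pics/{n}0.png",im[:,:,::-1])
    m=bot.camera_model(n); print(n,m["vfov"],m["cx"],m["cy"],np.round(m["world_from_camera"],3).tolist())
print(bot.observe())
E
```

```text
pics
top 53.995433468500124 317.8692318508032 202.29120568024345 [[-0.031, -0.995, 0.096, 431.664], [-0.999, 0.033, 0.027, -3.891], [-0.03, -0.095, -0.995, 1266.812], [0.0, 0.0, 0.0, 1.0]]
side 49.35256651704891 322.0686109750368 199.89786612418052 [[-0.894, -0.289, 0.342, 144.562], [-0.447, 0.61, -0.654, 823.653], [-0.02, -0.738, -0.675, 998.979], [0.0, 0.0, 0.0, 1.0]]
{'time': 0.1, 'joints': array([-1.24379506e+00,  4.86560280e-02,  9.77458130e-02,  1.62198628e+00,
        1.43692205e-05,  1.44301007e+00]), 'joint_vel': array([-0.00066907,  0.00028292,  0.00438025, -0.00050017, -0.00038812,
       -0.00028787]), 'joint_efforts': array([ 2.37171647e-03, -3.39852333e+01,  3.20935142e+01,  1.57966185e-02,
       -1.45266554e-04, -1.14037356e-06]), 'tool_pos': array([ 230.42417795, -471.06756736,  207.14064011]), 'tcp_rot': array([ 9.74256715e-01,  2.25439018e-01, -9.72744590e-05, -1.04559430e-03]), 'ft_force': array([-0.46821066, -0.03523672, -0.33284028]), 'wrist_torque': array([0.04302868, 0.04376203, 0.0173058 ]), 'finger_force': 0.0, 'gripper_width': 85.39457288369246}
```

View pics/top0.png

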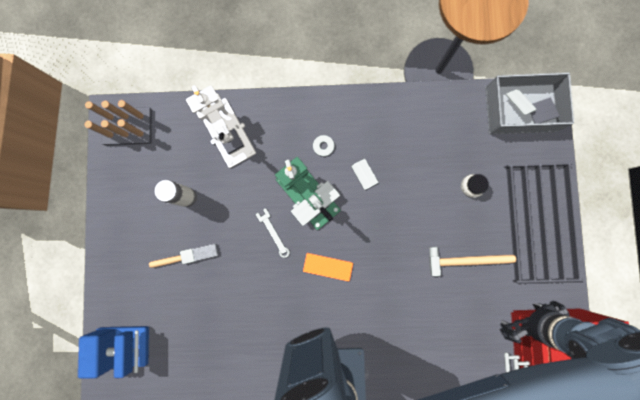

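View pics/side0.png

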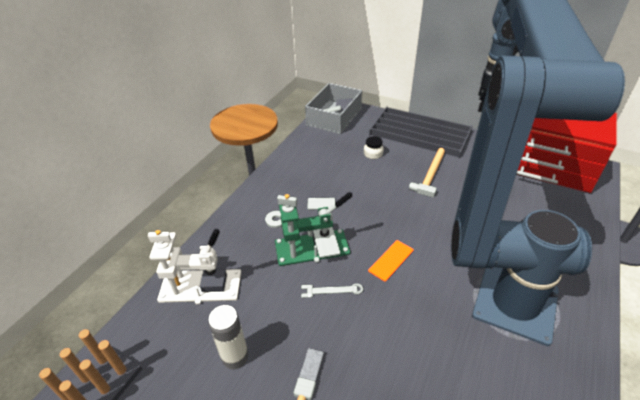

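The top view shows the green clamp around (308,195), with its nut near (290,168) and its handle pointing to about (327,215). In the side view the nut is near (287,200) and the handle tip near (348,197). I'll enlarge both.

```bash
python3 - <<'E'
import cv2,numpy as np
a=cv2.imread("pics/top0.png")[145:240,265:355]; b=cv2.imread("pics/side0.png")[180:275,265:355]
r=lambda i:cv2.resize(i,(0,0),fx=4.4,fy=6*4.4/6,interpolation=cv2.INTER_CUBIC)
o=np.hstack([r(a),r(b)]); print(o.shape)
for k in range(0,9):
    for off in (0,396):
        cv2.putText(o,str(265+10*k),(off+44*k,8),0,.3,(0,255,255),1); cv2.line(o,(off+44*k,10),(off+44*k,16),(0,255,255),1)
for k in range(10):
    cv2.putText(o,str(145+10*k),(0,44*k+4),0,.3,(0,255,255),1); cv2.putText(o,str(180+10*k),(396,44*k+4),0,.3,(0,255,255),1)
cv2.imwrite("pics/crop0.png",o)
E
```

```text
(418, 792, 3)
```

View pics/crop0.png

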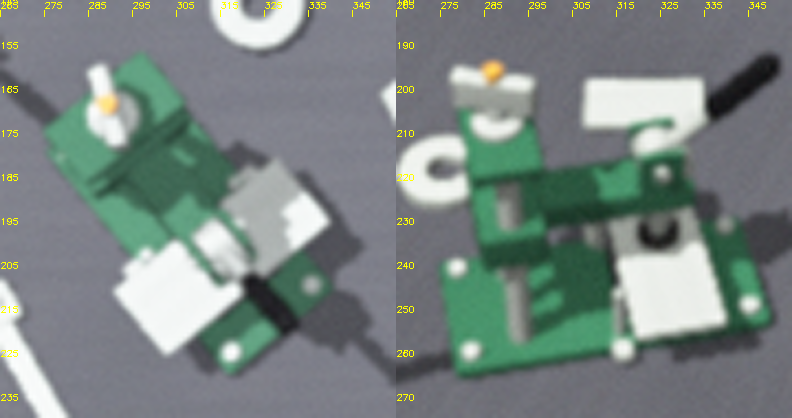

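The left crop (top view) shows the orange knob on the nut at (289.3,168.6), the wing running (287.3,160.2) to (291.6,178), and the black grip from (321.8,208.6) to (331,219). In the right crop (side view) the knob is at (287,196) and the grip runs (337,205.5) to (350,195).

```bash
cat > h.py <<'E'
import numpy as np, cv2
from station import bot
def ray(n,p,m=None):
    m=m or bot.camera_model(n); f=200/np.tan(np.radians(m["vfov"]/2)); T=np.array(m["world_from_camera"])
    d=T[:3,:3]@np.array([(p[0]-m["cx"])/f,(p[1]-m["cy"])/f,1]); return T[:3,3],d/np.linalg.norm(d)
def tri(*rs):
    A=sum(np.eye(3)-np.outer(d,d) for o,d in rs); b=sum((np.eye(3)-np.outer(d,d))@o for o,d in rs)
    x=np.linalg.solve(A,b); return x,[round(float(np.linalg.norm(np.cross(x-o,d))),1) for o,d in rs]
def atz(r,z): o,d=r; return o+d*(z-o[2])/d[2]
def proj(n,X,m=None):
    m=m or bot.camera_model(n); f=200/np.tan(np.radians(m["vfov"]/2)); T=np.array(m["world_from_camera"])
    c=T[:3,:3].T@(np.array(X,float)-T[:3,3]); return np.array([m["cx"]+f*c[0]/c[2],m["cy"]+f*c[1]/c[2]])
E
python3 - <<'E'
from h import *
np.set_printoptions(precision=1,suppress=True)
print("knob",tri(ray("top",(289.3,168.6)),ray("side",(287,196.1))))
print("gripend",tri(ray("top",(331,219)),ray("side",(350,194.8))))
print("gripstart",tri(ray("top",(321.8,208.6)),ray("side",(336.8,205.5))))
print("wing",[atz(ray("top",p),215) for p in((287.3,160.2),(291.6,178))])
print("baseback bolts top", [atz(ray("top",p),15) for p in ((335.7,209.5),(317.5,225))])
print("sidebolts",[atz(ray("side",p),15) for p in ((278.9,240.7),(282,259.5),(345.5,249),(340,231))])
E
```

```text
knob (array([627.2,  99.2, 224.1]), [0.8, 0.8])
gripend (array([489.9,  -8.6, 194.1]), [1.5, 1.5])
gripstart (array([520.3,  15.7, 162. ]), [0.0, 0.0])
wing [array([651.5, 104.6, 215. ]), array([602.1,  94.1, 215. ])]
baseback bolts top [array([527.8, -26. ,  15. ]), array([480.2,  33.6,  15. ])]
sidebolts [array([679.1,  91.1,  15. ]), array([633.1, 150.8,  15. ]), array([482.6,  34. ,  15. ]), array([528.3, -25.8,  15. ])]
```

jog_arm([
  [0, 0, -50],
  [0, 0, -100],
  [50, -28, -115],
  [95, -53, -115],
  [140, -78, -115],
  [184, -103, -115],
  [228, -127, -115],
  [272, -152, -115],
], gripper=[0, 0, 0, 0, 0, 0, 0, 0], yaw=[-8, -16, -24, -32, -40, -48, -56, -64])

```text
time: 0.9
tool_pos: [401.4, -224.7, 322.8]
tcp_rot: [0.705, 0.709, -0.0, -0.0]
ft_force: [0.6, -0.7, -0.2]
gripper_width: 85.7
finger_force: 0.0
```

```bash
cat >> h.py <<'E'
from scipy.spatial.transform import Rotation as Ro
def to(X,th):
    "tool-frame shift to world X and yaw (deg) so tool x has world angle th(deg)"
    s=bot.observe(); R=Ro.from_quat(s["tcp_rot"]).as_matrix(); a=np.degrees(np.arctan2(R[1,0],R[0,0]))
    print("t",s["time"],"pos",np.round(s["tool_pos"],1),"th",round(a,1),"j",np.round(s["joints"],2),"F",np.round(s["ft_force"],1),"T",np.round(s["wrist_torque"],2),"w",round(s["gripper_width"],1))
    print("shift",np.round(R.T@(np.array(X)-s["tool_pos"]),1),"yaw",round(-(((th-a)+180)%360-180),1))
E
python3 -c "
from h import *
to([627,99,320],192)"
```

```text
t 0.9 pos [ 401.4 -224.7  322.8] th 90.4 j [-0.66 -0.06  0.23  1.86  0.    0.91] F [ 0.6 -0.7 -0.2] T [-0.03 -0.06 -0.05] w 85.7
shift [322.3 227.7   2.8] yaw -101.6
```

jog_arm([
  [40, 28, 3],
  [80, 57, 3],
  [120, 85, 3],
  [160, 113, 3],
  [200, 141, 3],
  [240, 170, 3],
  [280, 198, 3],
  [322, 228, 3],
], gripper=[0, 0, 0, 0, 0, 0, 0, 0], yaw=[-8, -16, -24, -32, -40, -48, -56, -64])

```text
time: 1.7
tool_pos: [628.0, 96.2, 319.7]
tcp_rot: [0.222, 0.975, -0.0, -0.0]
ft_force: [0.5, -0.3, 0.7]
gripper_width: 85.5
finger_force: 0.0
```

jog_arm([
  [0, 0, 0],
  [0, 0, 0],
  [0, 0, 0],
  [0, 0, 0],
  [0, 0, 0],
  [0, 0, 0],
], gripper=[0, 0, 0, 0, 0, 0], yaw=[-8, -16, -24, -32, -38, -38])

```text
time: 2.3
tool_pos: [627.3, 94.4, 319.4]
tcp_rot: [-0.105, 0.994, 0.0, -0.001]
ft_force: [-0.2, -0.1, -0.2]
gripper_width: 85.0
finger_force: 0.0
```

```bash
python3 - <<'E'
from h import *
to([627,99,320],192)
m=bot.camera_model("wrist"); im=bot.snapshot("wrist"); np.save("m1.npy",m,allow_pickle=True)
cv2.imwrite("pics/w1.png",im[:,:,::-1]); print(m["vfov"],m["cx"],m["cy"],np.round(m["world_from_camera"],2))
for z in (205,220): print(proj("wrist",[627,99,z],m))
E
```

```text
t 2.3 pos [627.3  94.4 319.4] th -167.9 j [ 0.04  0.44  0.8   1.93  0.   -0.17] F [-0.2 -0.1 -0.2] T [0.04 0.04 0.02] w 85.0
shift [-0.6  4.5 -0.6] yaw 0.1
63.62370116900126 318.148745065639 197.3802454599858 [[-2.1000e-01  9.4000e-01  2.5000e-01  5.6331e+02]
 [ 9.8000e-01  2.0000e-01  6.0000e-02  8.0640e+01]
 [ 0.0000e+00  2.6000e-01 -9.7000e-01  4.8550e+02]
 [ 0.0000e+00  0.0000e+00  0.0000e+00  1.0000e+00]]
[323.04967333 187.03603974]
[323.3291196  191.09423407]
```

View pics/w1.png

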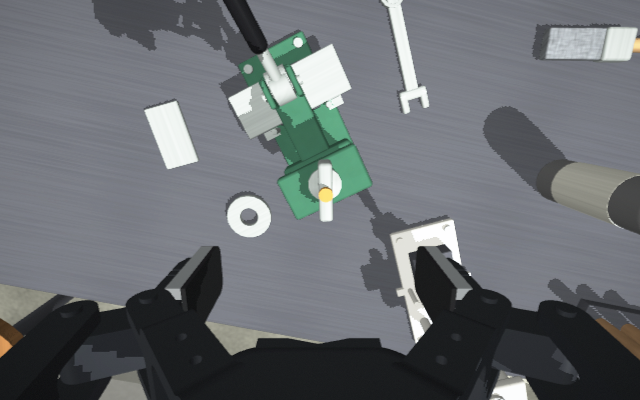

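The wrist view shows the wing running vertically from about (325,164) to (326,221), with the orange knob at (326,195). That's aligned with tool x, and the flange and the white clamp are clear of it.

```bash
python3 - <<'E'
from h import *
np.set_printoptions(precision=1,suppress=True)
m=np.load("m1.npy",allow_pickle=True).item()
print(tri(ray("top",(289.3,168.6)),ray("side",(287,196.1)),ray("wrist",(326,195),m)))
for z in (205,213,221,229):
    a,b=atz(ray("wrist",(325,164),m),z),atz(ray("wrist",(326,221),m),z); print(z,a,b,(a+b)/2,np.linalg.norm(a-b))
# bridge corners in wrist view: (278,184)(297,219)(371,185)(354,144)
for z in (170,176,182,188): 
    c=[atz(ray("wrist",p,m),z) for p in ((278,182),(297,219),(371,185),(354,144))]; print(z,[np.round(np.linalg.norm(c[i]-c[i-1]),1) for i in range(4)],np.mean(c,0))
E
```

```text
(array([627.4, 100.2, 225.1]), [1.8, 0.1, 1.8])
205 [606.4  96.3 205. ] [657.8 108.5 205. ] [632.1 102.4 205. ] 52.814332601250236
213 [605.2  95.8 213. ] [655.1 107.7 213. ] [630.1 101.7 213. ] 51.30805478226802
221 [603.9  95.4 221. ] [652.4 106.9 221. ] [628.2 101.1 221. ] 49.80177696328593
229 [602.7  94.9 229. ] [649.7 106.1 229. ] [626.2 100.5 229. ] 48.29549914430384
170 [np.float64(83.9), np.float64(43.1), np.float64(83.0), np.float64(44.7)] [630.6 101.9 170. ]
176 [np.float64(82.3), np.float64(42.3), np.float64(81.5), np.float64(43.8)] [629.4 101.5 176. ]
182 [np.float64(80.7), np.float64(41.5), np.float64(79.9), np.float64(43.0)] [628.1 101.1 182. ]
188 [np.float64(79.1), np.float64(40.7), np.float64(78.3), np.float64(42.1)] [626.8 100.7 188. ]
```

jog_arm([
  [-2, 6, 0],
  [-2, 6, 30],
  [-2, 6, 60],
  [-2, 6, 80],
  [-2, 6, 80],
  [-2, 6, 80],
], gripper=[0, 0, 0, 0, 0, 0], yaw=[0, 0, 0, 0, 0, 0])

```text
time: 2.95
tool_pos: [627.8, 101.0, 240.1]
tcp_rot: [-0.105, 0.994, 0.0, -0.001]
ft_force: [-0.5, 0.4, 0.8]
gripper_width: 85.6
finger_force: 0.0
```

```bash
python3 - <<'E'
from h import *
to([628,101,199],192.5)
m=bot.camera_model("wrist"); im=bot.snapshot("wrist"); np.save("m2.npy",m,allow_pickle=True)
cv2.imwrite("pics/w2.png",im[:,:,::-1])
E
```

```text
t 2.95 pos [627.8 101.  240.1] th -168.0 j [ 0.05  0.37  0.53  1.74  0.   -0.16] F [-0.5  0.4  0.8] T [ 0.04  0.02 -0.03] w 85.6
shift [-0.3 -0.  41.1] yaw -0.5
```

View pics/w2.png

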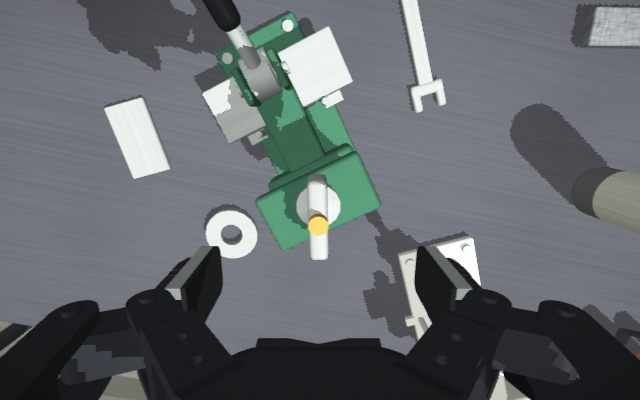

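The wing sits at column 318, centred between the fingers. I'll descend and grip.

jog_arm([
  [0, 0, 20],
  [0, 0, 41],
  [0, 0, 41],
  [0, 0, 41],
  [0, 0, 41],
  [0, 0, 41],
  [0, 0, 41],
  [0, 0, 41],
], gripper=[0, 0, 0, 0.5, 0.9, 0.9, 0.9, 0.9], yaw=[0, 0, 0, 0, 0, 0, 0, 0], newtons=70)

```text
time: 3.8
tool_pos: [628.5, 100.7, 199.9]
tcp_rot: [-0.105, 0.994, -0.0, 0.001]
ft_force: [-0.4, -0.4, -0.3]
gripper_width: 12.3
finger_force: 0.1
```

```bash
python3 -c "
from h import *
to([628,101,199],192.5)"
```

```text
t 3.8 pos [628.5 100.7 199.9] th -167.9 j [ 0.05  0.35  0.43  1.65  0.   -0.16] F [-0.4 -0.4 -0.3] T [ 0.02 -0.   -0.01] w 12.3
shift [0.4 0.4 0.9] yaw -0.4
```

jog_arm([
  [0, 0, 0],
  [0, 0, 0],
  [0, 0, 0],
  [0, 0, 0],
  [0, 0, 0],
  [0, 0, 0],
  [0, 0, 0],
  [0, 0, 0],
], gripper=[0.9, 0.9, 0.9, 0.9, 0.9, 0.9, 0.9, 0.9], yaw=[0, 0, 8, 16, 24, 32, 40, 48], newtons=80)

```text
time: 4.6
tool_pos: [628.6, 100.3, 199.9]
tcp_rot: [0.311, 0.95, -0.0, 0.001]
ft_force: [-0.2, -0.4, 3.4]
gripper_width: 9.3
finger_force: 23.9
```

```bash
python3 -c "
from h import *
to([628,101,199],192.5)"
```

```text
t 4.6 pos [628.6 100.3 199.9] th 143.7 j [ 0.05  0.35  0.43  1.65 -0.    0.69] F [-0.2 -0.4  3.4] T [-0.05 -0.08  0.01] w 9.3
shift [0.8 0.2 0.9] yaw -48.8
```

```bash
python3 - <<'E'
from h import *
im=bot.snapshot("wrist"); s=bot.snapshot("side")[170:270,230:380]
m=bot.camera_model("wrist"); np.save("m3.npy",m,allow_pickle=True)
w=im[90:400,140:500]
o=np.hstack([cv2.resize(w,(480,413)),cv2.resize(s,(320,213)).__class__(np.vstack([cv2.resize(s,(320,213)),np.zeros((200,320,3),np.uint8)]).shape,np.uint8)]) if 0 else np.hstack([cv2.resize(w,(480,413)),np.vstack([cv2.resize(s,(320,213),interpolation=2),np.zeros((200,320,3),np.uint8)])])
cv2.imwrite("pics/w3.png",o[:,:,::-1])
E
```

```text
(no output)
```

View pics/w3.png

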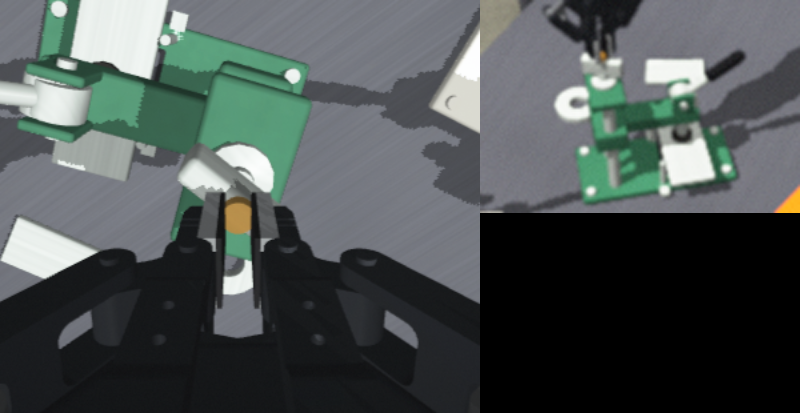

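The fingers closed on the orange knob, above the wing. The wing stayed put and lies lower than I assumed, so I'll work out its height again.

```bash
python3 - <<'E'
from h import *
np.set_printoptions(precision=1,suppress=True)
m1,m2,m3=[np.load(f"m{i}.npy",allow_pickle=True).item() for i in (1,2,3)]
near=[ray("wrist",(325,164),m1),ray("wrist",(317.5,178),m2)]; far=[ray("wrist",(326,221),m1),ray("wrist",(318,260),m2)]
T=[ray("top",(291.6,178)),ray("top",(287.3,160.2))]; S=[ray("side",(296.1,197.5)),ray("side",(277.7,195.2))]
print("near",tri(*near),tri(T[0],S[0]),tri(*near,T[0],S[0])); print("far",tri(*far),tri(T[1],S[1]),tri(*far,T[1],S[1]))
K=[ray("wrist",(326,195),m1),ray("wrist",(318,226),m2),ray("top",(289.3,168.6)),ray("side",(287,196.1))]
print("knob",tri(*K),tri(*K[:2]))
print("wingmid@z w2",[((atz(near[1],z)+atz(far[1],z))/2) for z in (190,200,210,220)],[np.linalg.norm(atz(near[1],z)-atz(far[1],z)) for z in (190,200,210,220)])
for z in (200,215,225): print("knob now",atz(ray("wrist",(140+238*.75,90+216*.75),m3),z))
E
```

```text
near (array([611.3,  97.6, 171.9]), [0.6, 0.6]) (array([601.8,  93.7, 224.3]), [1.4, 1.4]) (array([601.8,  94.5, 224.8]), [1.7, 1.3, 1.8, 1.1])
far (array([652.1, 106.4, 221.9]), [0.4, 0.4]) (array([651.8, 104.7, 222.1]), [1.9, 1.9]) (array([651.5, 105.7, 223.1]), [1.0, 0.3, 2.4, 1.5])
knob (array([627.6, 100.4, 225.5]), [1.3, 1.2, 2.2, 0.4]) (array([628. , 101.1, 227.6]), [0.2, 0.2])
wingmid@z w2 [array([637.4, 102.8, 190. ]), array([634. , 102.1, 200. ]), array([630.6, 101.4, 210. ]), array([627.2, 100.6, 220. ])] [np.float64(61.29702220583601), np.float64(58.46260798627584), np.float64(55.62819376671578), np.float64(52.79377954715584)]
knob now [637.3  94.6 200. ]
knob now [631.7  98.6 215. ]
knob now [628.  101.3 225. ]
```

```bash
python3 - <<'E'
from h import *
np.set_printoptions(precision=1,suppress=True)
m3=np.load("m3.npy",allow_pickle=True).item()
for z in (200,210,220,226): print(z,"wrist crop",(proj("wrist",[628.6,100.3,z],m3)-[140,90])/.75,"side crop",(proj("side",[628.6,100.3,z])-[230,170])*2.133+[480,0])
for z in (190,200,210,222): print(z,atz(ray("wrist",(140+188*.75,90+168*.75),m3),z))
s=bot.snapshot("side")[180:230,255:325]; w=bot.snapshot("wrist")[180:300,230:410]
o=np.hstack([cv2.resize(s,(448,320),interpolation=2)[:, :350],cv2.resize(w,(450,300),interpolation=2)[:, :].repeat(1,0)] if 0 else [cv2.resize(s,(420,300),interpolation=2)[:, :350],cv2.resize(w,(450,300),interpolation=2)])
cv2.imwrite("pics/w4.png",o[:,:,::-1]); to([628,101,199],0)
E
```

```text
200 wrist crop [236.8 192.7] side crop [602.2  70.1]
210 wrist crop [236.8 202.3] side crop [601.7  64.3]
220 wrist crop [236.8 213. ] side crop [601.1  58.4]
226 wrist crop [236.8 220.1] side crop [600.7  54.9]
190 [610.3  87.6 190. ]
200 [608.3  90.6 200. ]
210 [606.3  93.5 210. ]
222 [603.9  97.  222. ]
t 4.8 pos [628.3 100.5 199.9] th 144.2 j [ 0.1  0.3  0.4  1.6 -0.   0.7] F [ 0.3 -0.5  3.9] T [-0.  0. -0.] w 9.1
shift [0.6 0.2 0.9] yaw 144.2
```

View pics/w4.png

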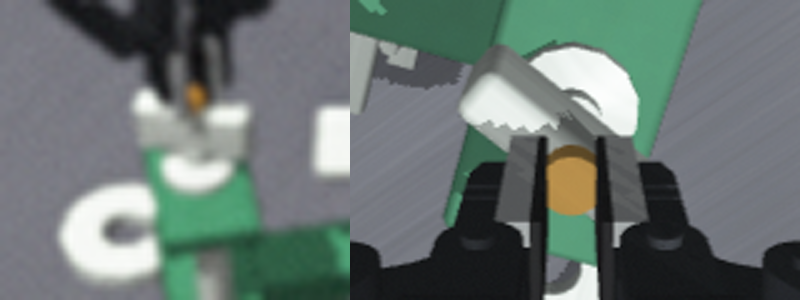

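Both enlarged views agree: the fingertips reach only to about z≈222, with the knob between them just above the wing's top. I'll open, undo the turn and go down in steps while watching the force.

jog_arm([
  [0, 0, 0],
  [0, 0, 0],
  [0, 0, 0],
  [0, 0, 0],
  [0, 0, 0],
  [0, 0, 0],
  [0, 0, 0],
  [0, 0, 0],
], gripper=[0.6, 0.6, 0.6, 0.6, 0.6, 0.6, 0.6, 0.6], yaw=[0, 0, -8, -16, -24, -32, -40, -48])

```text
time: 5.6
tool_pos: [627.7, 100.7, 198.2]
tcp_rot: [-0.108, 0.994, 0.0, -0.001]
ft_force: [-0.5, 0.2, -0.4]
gripper_width: 34.2
finger_force: 0.0
```

jog_arm([
  [0, 0, 3],
  [0, 0, 6],
  [0, 0, 9],
  [0, 0, 9],
], gripper=[0.6, 0.6, 0.6, 0.6], yaw=[0, 0, 0, 0])

```text
time: 6.0
tool_pos: [627.6, 100.7, 189.1]
tcp_rot: [-0.105, 0.995, 0.0, -0.001]
ft_force: [-0.2, -0.1, 0.1]
gripper_width: 34.0
finger_force: 0.0
```

```bash
python3 -c "
from h import *
print(bot.pinch_z); to([628,101,199],192.5)"
```

```text
18.700000000000003
t 6.0 pos [627.6 100.7 189.1] th -168.0 j [ 0.05  0.34  0.4   1.63  0.   -0.16] F [-0.2 -0.1  0.1] T [ 0.01  0.02 -0.03] w 34.0
shift [-0.4  0.3 -9.9] yaw -0.5
```

jog_arm([
  [0, 0, 3],
  [0, 0, 6],
  [0, 0, 6],
  [0, 0, 6],
  [0, 0, 6],
  [0, 0, 6],
  [0, 0, 6],
  [0, 0, 6],
], gripper=[0.6, 0.6, 0.6, 0.9, 0.9, 0.9, 0.9, 0.9], yaw=[0, 0, 0, 0, 0, 0, 0, 0])

```text
time: 6.8
tool_pos: [628.1, 100.8, 184.5]
tcp_rot: [-0.105, 0.994, 0.0, 0.0]
ft_force: [-0.4, 0.1, 1.6]
gripper_width: 9.9
finger_force: 69.4
```

```bash
python3 - <<'E'
from h import *
to([628,101,199],192.5)
s=bot.snapshot("side")[180:230,255:325]; w=bot.snapshot("wrist")[180:300,230:410]
o=np.hstack([cv2.resize(s,(420,300),interpolation=2)[:, :350],cv2.resize(w,(450,300),interpolation=2)])
cv2.imwrite("pics/w5.png",o[:,:,::-1])
E
```

```text
t 6.8 pos [628.1 100.8 184.5] th -167.9 j [ 0.05  0.34  0.39  1.62  0.   -0.16] F [-0.4  0.1  1.6] T [0.06 0.16 0.32] w 9.9
shift [  0.1   0.2 -14.5] yaw -0.4
```

View pics/w5.png

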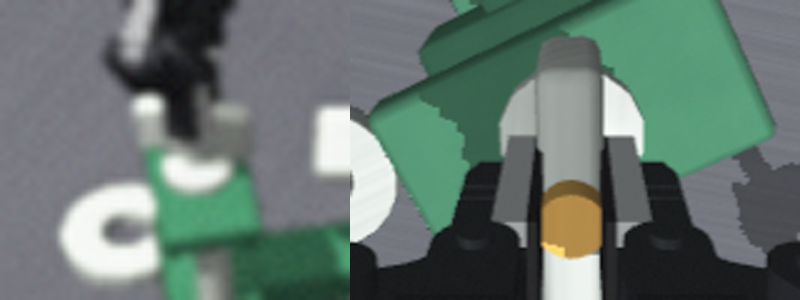

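The fingers now hold the wing: 9.9 mm between them at 69 N, and in the right view the wing lies between the pads and is aligned with the tool. Turning clockwise.

jog_arm([
  [0, 0, 0],
  [0, 0, 0],
  [0, 0, 0],
  [0, 0, 0],
  [0, 0, 0],
  [0, 0, 0],
  [0, 0, 0],
  [0, 0, 0],
], gripper=[0.9, 0.9, 0.9, 0.9, 0.9, 0.9, 0.9, 0.9], yaw=[7, 14, 21, 28, 35, 42, 49, 56], newtons=90)

```text
time: 7.7
tool_pos: [628.0, 100.7, 184.5]
tcp_rot: [0.376, 0.927, -0.0, 0.0]
ft_force: [-1.0, -0.4, 2.1]
gripper_width: 9.9
finger_force: 69.6
```

jog_arm([
  [0, 0, 0],
  [0, 0, 0],
  [0, 0, 0],
  [0, 0, 0],
  [0, 0, 0],
  [0, 0, 0],
  [0, 0, 0],
  [0, 0, 0],
], gripper=[0.9, 0.9, 0.9, 0.9, 0.9, 0.9, 0.9, 0.9], yaw=[7, 14, 21, 28, 35, 42, 49, 53])

```text
time: 8.5
tool_pos: [627.9, 100.6, 184.5]
tcp_rot: [0.75, 0.662, -0.0, 0.0]
ft_force: [-1.4, -0.4, 2.7]
gripper_width: 9.9
finger_force: 69.6
```

```bash
python3 - <<'E'
from h import *
to([628,101,199],0)
s=bot.snapshot("side")[180:230,255:355]; w=bot.snapshot("wrist")[180:300,230:410]
o=np.hstack([cv2.resize(s,(400,200),interpolation=2),cv2.resize(w,(300,200),interpolation=2)])
cv2.imwrite("pics/w6.png",o[:,:,::-1])
E
```

```text
t 8.5 pos [627.9 100.6 184.5] th 82.9 j [ 0.05  0.34  0.39  1.62 -0.    1.75] F [-1.4 -0.4  2.7] T [-0.01  0.29  0.38] w 9.9
shift [  0.4   0.  -14.5] yaw 82.9
```

View pics/w6.png

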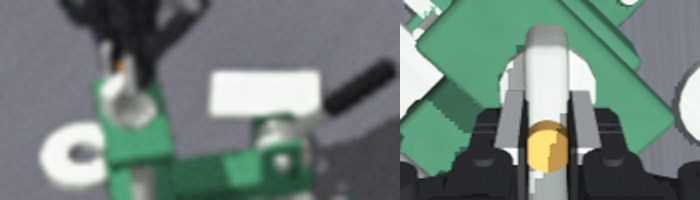

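```bash
python3 - <<'E'
from h import *
np.set_printoptions(precision=1,suppress=True)
s=bot.observe(); R=Ro.from_quat(s["tcp_rot"]).as_matrix(); m=bot.camera_model("wrist")
for zt in (0,-10,-20,-30): print(zt,[proj("wrist",s["tool_pos"]+R@np.array([11,y,zt]),m) for y in (-6,6)],[proj("wrist",s["tool_pos"]+R@np.array([0,y,zt]),m) for y in (-6,6)])
# handle angle from side image: dark grip pixels
im=bot.snapshot("side"); tp=bot.snapshot("top")
g=im[185:215,330:360].max(2)<45; y,x=np.nonzero(g); print(len(x))
p=np.c_[x+330,y+185].astype(np.float32); l=cv2.fitLine(p,cv2.DIST_HUBER,0,.01,.01).ravel(); t=(p-l[2:])@l[:2]; e=[l[2:]+l[:2]*v for v in (t.min(),t.max())]; print(e)
E
```

```text
0 [array([306.5, 215.6]), array([328.6, 215.6])] [array([306.7, 234.6]), array([328.5, 234.6])]
-10 [array([305.8, 221.8]), array([329.2, 221.8])] [array([306. , 241.8]), array([329.1, 241.8])]
-20 [array([305. , 228.7]), array([329.9, 228.7])] [array([305.3, 249.8]), array([329.7, 249.8])]
-30 [array([304.2, 236.5]), array([330.7, 236.5])] [array([304.5, 258.8]), array([330.5, 258.8])]
73
[array([336.8, 206.8], dtype=float32), array([351.8, 196.8], dtype=float32)]
```

```bash
cat >> h.py <<'E'
N=np.array([628,100.7,0]); U=np.array([.792,.61,0]); PN=np.array([-.61,.792,0])
def handle(box=(180,330,230,370)):
    im=bot.snapshot("side"); r0,c0,r1,c1=box
    g=(im[r0:r1,c0:c1].max(2)<45).astype(np.uint8); n,lab,st,_=cv2.connectedComponentsWithStats(g)
    k=1+np.argmax(st[1:,4]); y,x=np.nonzero(lab==k); p=np.c_[x+c0,y+r0].astype(np.float32)
    P=[]
    for q in p: o,d=ray("side",q); P.append(o+d*(((N-o)@PN)/(d@PN)))
    P=np.array(P); h=-((P-N)@U)-100; z=P[:,2]   # h: distance from pivot away from nut
    l=cv2.fitLine(np.c_[h,z].astype(np.float32),cv2.DIST_HUBER,0,.01,.01).ravel(); a=np.arctan(l[1]/l[0]); t=(np.c_[h,z]-l[2:])@l[:2]
    print("n",len(x),"angle above level",round(float(a),3),"q",round(1.1-float(a),3),"line z at h=0",round(float(l[3]-l[2]*np.tan(a)),1),"h range",h.min().round(1),h.max().round(1),"len",np.ptp(t).round(1))
E
python3 -c "
from h import *
handle(); to([548.5-.792*65,39.9-.61*65,240],217.6)
to(N+[0,0,260],217.6)"
```

```text
n 74 angle above level 0.613 q 0.487 line z at h=0 132.5 h range 34.5 80.1 len 54.1
t 8.75 pos [627.9 100.6 184.5] th 83.1 j [0.05 0.34 0.39 1.62 0.   1.74] F [-1.5 -0.2  2.7] T [ 0.01  0.41 -0.05] w 10.0
shift [-115.4 -117.9  -55.5] yaw -134.5
t 8.75 pos [627.9 100.6 184.5] th 83.1 j [0.05 0.34 0.39 1.62 0.   1.74] F [-1.5 -0.2  2.7] T [ 0.01  0.41 -0.05] w 10.0
shift [  0.1   0.1 -75.5] yaw -134.5
```

jog_arm([
  [0, 0, 0],
  [0, 0, 0],
  [0, 0, 0],
  [0, 0, -35],
  [0, 0, -70],
  [-30, -30, -70],
  [-60, -60, -70],
  [-90, -90, -60],
], gripper=[0.5, 0.5, 0.5, 0.5, 0.5, 0.7, 1, 1], yaw=[0, 0, 0, 0, 0, -8, -16, -24])

```text
time: 9.55
tool_pos: [528.6, 21.4, 245.9]
tcp_rot: [0.592, 0.806, 0.001, 0.002]
ft_force: [0.1, -0.9, -0.3]
gripper_width: 0.4
finger_force: 0.0
```

```bash
python3 -c "
from h import *
to(N-165*U+[0,0,240],217.6)"
```

```text
t 9.55 pos [528.6  21.4 245.9] th 107.4 j [-0.09  0.07  0.19  1.69 -0.    1.18] F [ 0.1 -0.9 -0.3] T [-0.08 -0.   -0.01] w 0.4
shift [-10.9 -36.3   5.8] yaw -110.2
```

jog_arm([
  [-11, -36, 0],
  [-11, -36, 0],
  [-11, -36, 0],
  [-11, -36, 0],
  [-11, -36, 0],
  [-11, -36, 0],
  [-11, -36, 0],
  [-11, -36, 0],
], gripper=[1, 1, 1, 1, 1, 1, 1, 1], yaw=[-8.5, -17, -25.5, -34, -42.5, -51, -59.5, -68])

```text
time: 10.35
tool_pos: [496.9, 1.1, 244.3]
tcp_rot: [0.04, 0.999, -0.0, 0.0]
ft_force: [-0.2, -0.3, 0.2]
gripper_width: -0.0
finger_force: 0.0
```

jog_arm([
  [0, 0, 10],
  [0, 0, 20],
  [0, 0, 30],
  [0, 0, 30],
  [0, 0, 30],
  [0, 0, 30],
], gripper=[1, 1, 1, 1, 1, 1], yaw=[-8.5, -17, -25.5, -34, -42, -42])

```text
time: 10.95
tool_pos: [496.8, 1.1, 214.1]
tcp_rot: [-0.318, 0.948, -0.0, 0.0]
ft_force: [-0.1, 0.4, -0.4]
gripper_width: -0.1
finger_force: 0.0
```

```bash
python3 -c "
from h import *
to(N-165*U+[0,0,200],217.6);handle()"
```

```text
t 10.95 pos [496.8   1.1 214.1] th -143.0 j [-0.13 -0.02  0.04  1.63 -0.   -0.78] F [-0.1  0.4 -0.4] T [-0.08 -0.01 -0.  ] w -0.1
shift [ 0.2 -1.1 14.1] yaw -0.6
n 76 angle above level 0.66 q 0.44 line z at h=0 128.1 h range 37.3 80.1 len 54.5
```

jog_arm([
  [0, 0, 5],
  [0, 0, 10],
  [0, 0, 14],
  [0, 0, 18],
  [0, 0, 20],
], gripper=[1, 1, 1, 1, 1], yaw=[0, 0, 0, 0, 0])

```text
time: 11.5
tool_pos: [496.4, 1.2, 193.4]
tcp_rot: [-0.318, 0.948, 0.0, -0.0]
ft_force: [-0.0, 0.7, -0.6]
gripper_width: 0.1
finger_force: 0.0
```

```bash
python3 -c "
from h import *
to(N-165*U+[0,0,200],217.6);handle()"
```

```text
t 11.5 pos [496.4   1.2 193.4] th -143.0 j [-0.13 -0.03 -0.01  1.59  0.   -0.78] F [-0.   0.7 -0.6] T [ 0.03 -0.02  0.01] w 0.1
shift [-0.1 -1.5 -6.6] yaw -0.6
n 76 angle above level 0.654 q 0.446 line z at h=0 128.9 h range 37.3 80.1 len 54.4
```

jog_arm([
  [0, 0, 3],
  [0, 0, 6],
  [0, 0, 9],
  [0, 0, 12],
  [0, 0, 12],
], gripper=[1, 1, 1, 1, 1], yaw=[0, 0, 0, 0, 0])

```text
time: 12.05
tool_pos: [496.4, 1.2, 181.6]
tcp_rot: [-0.318, 0.948, 0.0, -0.0]
ft_force: [-0.1, -0.2, 0.4]
gripper_width: 0.1
finger_force: 0.0
```

```bash
python3 -c "
from h import *
to(N-165*U+[0,0,200],217.6);handle()"
```

```text
t 12.05 pos [496.4   1.2 181.6] th -142.9 j [-0.13 -0.03 -0.03  1.57 -0.   -0.78] F [-0.1 -0.2  0.4] T [0.02 0.02 0.03] w 0.1
shift [ -0.1  -1.5 -18.4] yaw -0.5
n 76 angle above level 0.657 q 0.443 line z at h=0 128.7 h range 37.3 80.1 len 54.4
```

jog_arm([
  [0, 0, 3],
  [0, 0, 6],
  [0, 0, 9],
  [0, 0, 12],
  [0, 0, 12],
], gripper=[1, 1, 1, 1, 1], yaw=[0, 0, 0, 0, 0])

```text
time: 12.6
tool_pos: [496.3, 1.2, 169.5]
tcp_rot: [-0.318, 0.948, 0.0, -0.001]
ft_force: [0.1, 0.1, 0.4]
gripper_width: -0.1
finger_force: 0.0
```

```bash
python3 -c "
from h import *
to(N-165*U+[0,0,200],217.6);handle()"
```

```text
t 12.6 pos [496.3   1.2 169.5] th -142.9 j [-0.13 -0.03 -0.06  1.55  0.   -0.78] F [0.1 0.1 0.4] T [ 0.01  0.04 -0.03] w -0.1
shift [ -0.1  -1.5 -30.5] yaw -0.5
n 157 angle above level 1.481 q -0.381 line z at h=0 -493.2 h range 37.3 90.0 len 101.1
```

jog_arm([
  [0, 0, 3],
  [0, 0, 6],
  [0, 0, 8],
  [0, 0, 8],
], gripper=[1, 1, 1, 1], yaw=[0, 0, 0, 0])

```text
time: 13.05
tool_pos: [496.4, 1.2, 161.7]
tcp_rot: [-0.318, 0.948, 0.0, -0.0]
ft_force: [1.1, 0.2, 1.2]
gripper_width: -0.3
finger_force: 0.0
```

```bash
python3 - <<'E'
from h import *
to(N-165*U+[0,0,200],217.6)
s=bot.snapshot("side")[150:270,260:380]; w=bot.snapshot("wrist")
o=np.hstack([cv2.resize(s,(400,400),interpolation=2),cv2.resize(w[:,120:520],(400,400))])
cv2.imwrite("pics/w7.png",o[:,:,::-1])
E
```

```text
t 13.05 pos [496.4   1.2 161.7] th -142.9 j [-0.13 -0.03 -0.07  1.53  0.   -0.78] F [1.1 0.2 1.2] T [-0.04 -0.01 -0.  ] w -0.3
shift [ -0.   -1.4 -38.3] yaw -0.5
```

View pics/w7.png

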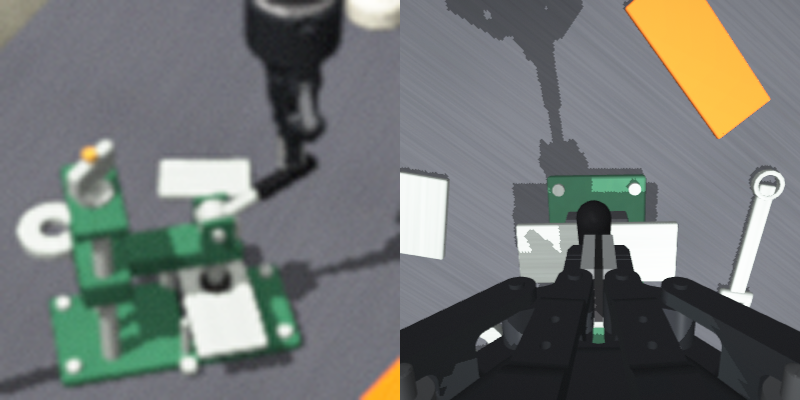

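The left view shows the shut fingertips resting on the black grip and the handle starting to move down. The wrist view shows them centred on the bar. From here I'll go by numbers.

```bash
cat >> h.py <<'E'
def low(verbose=0):
    im=bot.snapshot("side").max(2); P=[]
    for c in range(338,356):
        col=im[185:245,c]; d=np.nonzero(col<50)[0]
        if len(d)<2: continue
        e=d[0]
        for v in d[1:]:
            if v-e<=1: e=v
            else: break
        # subpixel edge
        r=185+e; lo,hi=float(im[r,c]),float(im[min(r+2,399),c]); q=(c,r+.5)
        if verbose: print(c,185+d[0],r)
        o,dd=ray("side",q); P.append(o+dd*(((N-o)@PN)/(dd@PN)))
    P=np.array(P); h=-((P-N)@U)-100
    l=cv2.fitLine(np.c_[h,P[:,2]].astype(np.float32),cv2.DIST_HUBER,0,.01,.01).ravel(); a=float(np.arctan(l[1]/l[0]))
    print("low edge: n",len(P),"a",round(a,3),"q",round(1.1-a,3),"z@h=60",round(float(l[3]+(60-l[2])*np.tan(a)),1),"h",h.min().round(),h.max().round())
E
python3 -c "
from h import *
low(1)"
```

```text
338 205 208
339 204 208
340 204 208
341 203 207
342 203 207
343 185 186
344 185 189
345 185 190
346 187 198
347 187 203
348 188 203
349 189 202
350 189 192
351 190 191
352 190 191
353 190 191
354 189 190
355 188 189
low edge: n 18 a 1.101 q -0.001 z@h=60 175.5 h 40.0 88.0
```

jog_arm([
  [0, 0, 2],
  [0, 0, 4],
  [0, 0, 6],
  [0, 0, 6],
], gripper=[1, 1, 1, 1], yaw=[0, 0, 0, 0])

```text
time: 13.6
tool_pos: [496.4, 1.2, 155.7]
tcp_rot: [-0.318, 0.948, 0.0, -0.0]
ft_force: [0.5, 0.0, -0.8]
gripper_width: -0.2
finger_force: 0.0
```

```bash
python3 -c "
from h import *
to(N-165*U+[0,0,200],217.6);low()"
```

```text
t 13.6 pos [496.4   1.2 155.7] th -142.9 j [-0.13 -0.03 -0.08  1.52  0.   -0.78] F [ 0.5  0.  -0.8] T [ 0.03 -0.01 -0.  ] w -0.2
shift [ -0.   -1.4 -44.3] yaw -0.5
low edge: n 18 a 1.094 q 0.006 z@h=60 170.9 h 40.0 88.0
```

```bash
cat >> h.py <<'E'
def low(rows=(185,225),verbose=0):
    im=cv2.GaussianBlur(bot.snapshot("side"),(1,1),0).max(2); P=[];Q=[]
    for c in range(338,354):
        d=np.nonzero(im[rows[0]:rows[1],c]<50)[0]
        if len(d)==0: continue
        r=rows[0]+d[-1]; Q.append((c,int(r)))
        o,dd=ray("side",(c,r+.5)); P.append(o+dd*(((N-o)@PN)/(dd@PN)))
    P=np.array(P); h=-((P-N)@U)-100
    l=cv2.fitLine(np.c_[h,P[:,2]].astype(np.float32),cv2.DIST_HUBER,0,.01,.01).ravel(); a=float(np.arctan(l[1]/l[0]))
    if verbose: print(Q)
    print("low edge: n",len(P),"a",round(a,3),"q",round(1.1-a,3),"z@h=60",round(float(l[3]+(60-l[2])*np.tan(a)),1),"h",h.min().round(),h.max().round())
E
python3 -c "
from h import *
low(verbose=1)"
```

```text
[(338, 208), (339, 209), (340, 209), (341, 208), (342, 208), (343, 207), (344, 206), (345, 206), (346, 205), (347, 205), (348, 204), (349, 204), (350, 203), (351, 203), (352, 202), (353, 202)]
low edge: n 16 a 0.471 q 0.629 z@h=60 155.1 h 40.0 83.0
```

jog_arm([
  [0, 0, 2],
  [0, 0, 4],
  [0, 0, 6],
  [0, 0, 6],
], gripper=[1, 1, 1, 1], yaw=[0, 0, 0, 0])

```text
time: 14.1
tool_pos: [496.5, 1.2, 149.8]
tcp_rot: [-0.318, 0.948, 0.0, -0.0]
ft_force: [-0.7, -0.3, -0.5]
gripper_width: 0.0
finger_force: 0.0
```

jog_arm([
  [0, 0, 2],
  [0, 0, 4],
  [0, 0, 6],
  [0, 0, 6],
], gripper=[1, 1, 1, 1], yaw=[0, 0, 0, 0])

```text
time: 14.5
tool_pos: [496.5, 1.2, 143.8]
tcp_rot: [-0.318, 0.948, 0.0, -0.0]
ft_force: [-0.3, 0.8, -0.0]
gripper_width: 0.1
finger_force: 0.0
```

```bash
python3 -c "
from h import *
to(N-165*U+[0,0,200],217.6);low(verbose=1)"
```

```text
t 14.5 pos [496.5   1.2 143.8] th -142.9 j [-0.13 -0.03 -0.11  1.49  0.   -0.78] F [-0.3  0.8 -0. ] T [-0.03 -0.04  0.01] w 0.1
shift [  0.   -1.4 -56.2] yaw -0.5
[(339, 209), (340, 210), (341, 210), (342, 209), (343, 209), (344, 209), (345, 208), (346, 208), (347, 207), (348, 207), (349, 207), (350, 206), (351, 206), (352, 205), (353, 205)]
low edge: n 15 a 0.308 q 0.792 z@h=60 146.7 h 43.0 84.0
```

jog_arm([
  [0, 0, 2],
  [0, 0, 4],
  [0, 0, 6],
  [0, 0, 8],
  [0, 0, 8],
], gripper=[1, 1, 1, 1, 1], yaw=[0, 0, 0, 0, 0])

```text
time: 15.05
tool_pos: [496.5, 1.1, 135.8]
tcp_rot: [-0.318, 0.948, 0.0, -0.0]
ft_force: [0.4, -0.1, 0.1]
gripper_width: 0.2
finger_force: 0.0
```

jog_arm([
  [0, 0, 2],
  [0, 0, 4],
  [0, 0, 6],
  [0, 0, 8],
  [0, 0, 8],
], gripper=[1, 1, 1, 1, 1], yaw=[0, 0, 0, 0, 0])

```text
time: 15.55
tool_pos: [496.7, 0.8, 128.5]
tcp_rot: [-0.318, 0.948, -0.0, -0.0]
ft_force: [-0.6, -0.7, 2.9]
gripper_width: 0.2
finger_force: 1.6
```

```bash
python3 -c "
from h import *
to(N-165*U+[0,0,200],217.6);low(verbose=1)"
```

```text
t 15.55 pos [496.7   0.8 128.5] th -143.0 j [-0.13 -0.03 -0.14  1.46 -0.   -0.78] F [-0.6 -0.7  2.9] T [-0.17  0.15  0.02] w 0.2
shift [ -0.   -1.  -71.5] yaw -0.6
[(340, 211), (341, 212), (342, 212), (343, 212), (344, 211), (345, 211), (346, 211), (347, 211), (348, 210), (349, 210), (350, 210), (351, 210), (352, 209), (353, 209)]
low edge: n 14 a 0.122 q 0.978 z@h=60 135.0 h 46.0 84.0
```

jog_arm([
  [0, 0, 2],
  [0, 0, 3],
  [0, 0, 3],
], gripper=[1, 1, 1], yaw=[0, 0, 0])

```text
time: 15.9
tool_pos: [496.6, 0.7, 125.7]
tcp_rot: [-0.318, 0.948, -0.001, -0.0]
ft_force: [-2.9, -2.3, 5.8]
gripper_width: 0.3
finger_force: 2.4
```

```bash
python3 -c "
from h import *
to(N-165*U+[0,0,200],217.6);low(verbose=1)"
```

```text
t 15.9 pos [496.6   0.7 125.7] th -143.0 j [-0.13 -0.03 -0.14  1.46 -0.   -0.78] F [-2.9 -2.3  5.8] T [-0.43  0.55 -0.04] w 0.3
shift [ -0.1  -1.  -74.3] yaw -0.6
[(341, 213), (342, 213), (343, 212), (344, 212), (345, 212), (346, 212), (347, 211), (348, 211), (349, 211), (350, 211), (351, 210), (352, 210), (353, 210)]
low edge: n 13 a 0.15 q 0.95 z@h=60 131.4 h 49.0 84.0
```

Firm contact comes at about q≈0.9, so the nut needs roughly 0.5 rad more. Back to the nut.

jog_arm([
  [0, 0, -20],
  [0, 0, -60],
  [0, 0, -100],
  [0, 0, -135],
  [-40, 0, -135],
  [-80, 0, -135],
  [-120, 0, -135],
  [-140, 0, -135],
], gripper=[1, 1, 1, 1, 0.6, 0.5, 0.5, 0.5], yaw=[0, 0, 0, -8, -16, -24, -32, -40])

```text
time: 16.75
tool_pos: [610.4, 87.9, 257.9]
tcp_rot: [-0.626, 0.78, 0.001, 0.0]
ft_force: [0.7, 0.1, 0.2]
gripper_width: 42.9
finger_force: 0.0
```

```bash
python3 -c "
from h import *
to([627.9,100.6,225],263);handle()"
```

```text
t 16.75 pos [610.4  87.9 257.9] th -102.5 j [ 0.03  0.32  0.51  1.76  0.   -1.32] F [0.7 0.1 0.2] T [-0.01 -0.03  0.05] w 42.9
shift [-16.1 -14.4  32.9] yaw -5.5
n 78 angle above level 0.238 q 0.862 line z at h=0 128.0 h range 49.0 95.8 len 49.2
```

jog_arm([
  [-16, -14, 0],
  [-16, -14, 20],
  [-16, -14, 33],
  [-16, -14, 33],
], gripper=[0.5, 0.5, 0.5, 0.5], yaw=[-5.5, -5.5, -5.5, -5.5])

```text
time: 17.2
tool_pos: [624.1, 98.1, 223.4]
tcp_rot: [-0.659, 0.752, 0.002, -0.002]
ft_force: [0.2, -0.3, -0.1]
gripper_width: 42.7
finger_force: 0.0
```

```bash
python3 -c "
from h import *
to([627.9,100.6,184.5],263)"
```

```text
t 17.2 pos [624.1  98.1 223.4] th -97.5 j [ 0.05  0.35  0.48  1.71  0.   -1.39] F [ 0.2 -0.3 -0.1] T [-0.01  0.03 -0.01] w 42.7
shift [-3.  -3.6 38.9] yaw -0.5
```

jog_arm([
  [-3, -3.5, 0],
  [-3, -3.5, 15],
  [-3, -3.5, 30],
  [-3, -3.5, 39],
  [-3, -3.5, 39],
], gripper=[0.5, 0.5, 0.5, 0.5, 0.5], yaw=[0, 0, 0, 0, 0])

```text
time: 17.7
tool_pos: [629.0, 100.5, 187.2]
tcp_rot: [-0.66, 0.752, 0.001, -0.001]
ft_force: [-0.1, -0.4, -0.9]
gripper_width: 42.8
finger_force: 0.0
```

```bash
python3 -c "
from h import *
to([627.9,100.6,184.5],263)"
```

```text
t 17.7 pos [629.  100.5 187.2] th -97.5 j [ 0.05  0.35  0.4   1.63  0.   -1.39] F [-0.1 -0.4 -0.9] T [-0.02  0.02  0.  ] w 42.8
shift [-0.   1.1  2.7] yaw -0.5
```

jog_arm([
  [0, 1, 2],
  [0, 1, 2],
  [0, 1, 2],
  [0, 1, 2],
  [0, 1, 2],
  [0, 1, 2],
  [0, 1, 2],
], gripper=[0.5, 0.9, 0.9, 0.9, 0.9, 0.9, 0.9], yaw=[0, 0, 0, 0, 0, 0, 0])

```text
time: 18.4
tool_pos: [628.0, 100.8, 187.5]
tcp_rot: [-0.66, 0.751, 0.0, 0.0]
ft_force: [-4.5, 0.4, 6.2]
gripper_width: 9.7
finger_force: 65.5
```

jog_arm([
  [0, 0, 0],
  [0, 0, 0],
  [0, 0, 0],
  [0, 0, 0],
  [0, 0, 0],
], gripper=[0.9, 0.9, 0.9, 0.9, 0.9], yaw=[7, 14, 21, 25, 25])

```text
time: 18.9
tool_pos: [628.0, 100.8, 187.4]
tcp_rot: [-0.481, 0.877, 0.0, 0.0]
ft_force: [-3.8, 0.2, 5.6]
gripper_width: 10.0
finger_force: 65.5
```

```bash
python3 -c "
from h import *
to([627.9,100.6,184.5],263); handle()"
```

```text
t 18.9 pos [628.  100.8 187.4] th -122.5 j [ 0.05  0.34  0.4   1.62  0.   -0.95] F [-3.8  0.2  5.6] T [-0.02  1.02  0.14] w 10.0
shift [ 0.2 -0.   2.9] yaw -25.5
n 62 angle above level 0.361 q 0.739 line z at h=0 127.9 h range 46.0 92.3 len 52.0
```

Turning the nut pushed the resting handle back to q≈0.74, so the presser now meets the plate about half-way. Next I release the nut and push the handle shut.

jog_arm([
  [0, 0, 0],
  [0, 0, 0],
  [0, 0, 0],
  [0, 0, -30],
  [0, 0, -65],
  [0, 0, -65],
], gripper=[0.5, 0.5, 0.5, 0.5, 0.5, 0.5], yaw=[0, 0, 0, 0, 0, 0])

```text
time: 19.55
tool_pos: [631.0, 100.6, 257.0]
tcp_rot: [-0.481, 0.877, -0.002, 0.005]
ft_force: [0.2, 0.4, 0.7]
gripper_width: 42.8
finger_force: 0.0
```

```bash
python3 -c "
from h import *
to(N-170*U+[0,0,215],217.6);handle()"
```

```text
t 19.55 pos [631.  100.6 257. ] th -122.5 j [ 0.05  0.37  0.58  1.76 -0.   -0.95] F [0.2 0.4 0.7] T [ 0.06 -0.03  0.03] w 42.8
shift [161.5  60.8  40.6] yaw 19.9
n 77 angle above level 0.326 q 0.774 line z at h=0 130.3 h range 43.1 92.3 len 51.8
```

jog_arm([
  [40, 15, 0],
  [80, 30, 0],
  [120, 45, 0],
  [162, 61, 0],
  [162, 61, 20],
  [162, 61, 40],
  [162, 61, 40],
], gripper=[1, 1, 1, 1, 1, 1, 1], yaw=[8, 16, 20, 20, 20, 20, 20])

```text
time: 20.3
tool_pos: [487.7, -3.4, 207.1]
tcp_rot: [-0.322, 0.947, 0.002, -0.003]
ft_force: [0.0, -0.5, -0.7]
gripper_width: -0.2
finger_force: 0.0
```

```bash
python3 -c "
from h import *
to(N-170*U+[0,0,150],217.6);handle()"
```

```text
t 20.3 pos [487.7  -3.4 207.1] th -142.5 j [-0.14 -0.04  0.01  1.63 -0.   -0.8 ] F [ 0.  -0.5 -0.7] T [0.01 0.04 0.03] w -0.2
shift [-5.  -3.4 57. ] yaw -0.1
n 69 angle above level 0.382 q 0.718 line z at h=0 126.9 h range 46.0 92.3 len 52.2
```

jog_arm([
  [-3, -2, 20],
  [-3, -2, 40],
  [-3, -2, 55],
  [-3, -2, 60],
  [-3, -2, 63],
  [-3, -2, 63],
], gripper=[1, 1, 1, 1, 1, 1], yaw=[0, 0, 0, 0, 0, 0])

```text
time: 20.95
tool_pos: [494.2, -3.1, 148.8]
tcp_rot: [-0.322, 0.947, -0.0, 0.0]
ft_force: [1.2, 0.8, 0.7]
gripper_width: 0.0
finger_force: 0.0
```

jog_arm([
  [0, 0, 2],
  [0, 0, 4],
  [0, 0, 5],
  [0, 0, 5],
], gripper=[1, 1, 1, 1], yaw=[0, 0, 0, 0])

```text
time: 21.35
tool_pos: [493.7, -3.2, 143.3]
tcp_rot: [-0.322, 0.947, -0.0, 0.0]
ft_force: [0.1, -0.5, -0.1]
gripper_width: 0.0
finger_force: 0.0
```

```bash
python3 -c "
from h import *
to(N-170*U+[0,0,150],217.6);low(verbose=1)"
```

```text
t 21.35 pos [493.7  -3.2 143.3] th -142.4 j [-0.14 -0.04 -0.12  1.49  0.   -0.8 ] F [ 0.1 -0.5 -0.1] T [0.01 0.02 0.01] w 0.0
shift [ 0.2  0.4 -6.7] yaw -0.0
[(339, 208), (340, 211), (341, 211), (342, 210), (343, 210), (344, 209), (345, 209), (346, 208), (347, 208), (348, 208), (349, 207), (350, 207), (351, 207), (352, 206), (353, 206)]
low edge: n 15 a 0.311 q 0.789 z@h=60 143.3 h 43.0 84.0
```

jog_arm([
  [0, 0, 2],
  [0, 0, 4],
  [0, 0, 4],
  [0, 0, 4],
], gripper=[1, 1, 1, 1], yaw=[0, 0, 0, 0])

```text
time: 21.8
tool_pos: [494.0, -3.4, 139.8]
tcp_rot: [-0.322, 0.947, -0.0, 0.0]
ft_force: [-0.0, -0.4, 4.7]
gripper_width: 0.1
finger_force: 1.8
```

jog_arm([
  [0, 0, 2],
  [0, 0, 4],
  [0, 0, 4],
  [0, 0, 4],
], gripper=[1, 1, 1, 1], yaw=[0, 0, 0, 0])

```text
time: 22.2
tool_pos: [494.1, -3.5, 136.3]
tcp_rot: [-0.322, 0.947, -0.001, 0.0]
ft_force: [-1.6, -1.4, 6.9]
gripper_width: -0.0
finger_force: 2.7
```

```bash
python3 -c "
from h import *
to(N-170*U+[0,0,150],217.6);low(verbose=1)"
```

```text
t 22.2 pos [494.1  -3.5 136.3] th -142.5 j [-0.14 -0.04 -0.13  1.48 -0.   -0.8 ] F [-1.6 -1.4  6.9] T [-0.23  0.41  0.03] w -0.0
shift [  0.3   0.8 -13.7] yaw -0.1
[(340, 211), (341, 211), (342, 211), (343, 211), (344, 210), (345, 210), (346, 210), (347, 209), (348, 209), (349, 209), (350, 208), (351, 208), (352, 207), (353, 207)]
low edge: n 14 a 0.279 q 0.821 z@h=60 139.6 h 46.0 84.0
```

Firm resistance now starts at q≈0.77. Pushing it shut.

jog_arm([
  [0, 0, 5],
  [0, 0, 10],
  [0, 0, 15],
  [0, 0, 20],
  [0, 0, 25],
  [0, 0, 30],
  [0, 0, 34],
  [0, 0, 34],
], gripper=[1, 1, 1, 1, 1, 1, 1, 1], yaw=[0, 0, 0, 0, 0, 0, 0, 0])

```text
time: 23.05
tool_pos: [493.3, -2.8, 100.1]
tcp_rot: [-0.322, 0.947, 0.001, -0.0]
ft_force: [-0.1, -0.8, 0.8]
gripper_width: -0.2
finger_force: 0.2
```

jog_arm([
  [0, 0, 3],
  [0, 0, 6],
  [0, 0, 8],
  [0, 0, 8],
], gripper=[1, 1, 1, 1], yaw=[0, 0, 0, 0])

```text
time: 23.45
tool_pos: [493.4, -2.9, 92.5]
tcp_rot: [-0.322, 0.947, 0.0, -0.0]
ft_force: [-0.8, 0.2, -0.9]
gripper_width: -0.4
finger_force: 0.0
```

```bash
python3 -c "
from h import *
to(N-170*U+[0,0,150],217.6);low((195,235),verbose=1)"
```

```text
t 23.45 pos [493.4  -2.9  92.5] th -142.4 j [-0.14 -0.03 -0.21  1.39  0.   -0.8 ] F [-0.8  0.2 -0.9] T [-0.03  0.08  0.03] w -0.4
shift [  0.1  -0.1 -57.5] yaw -0.0
[(340, 220), (341, 220), (342, 220), (343, 221), (344, 221), (345, 221), (346, 221), (347, 221), (348, 221), (349, 221), (350, 222), (351, 222), (352, 222), (353, 222)]
low edge: n 14 a -0.417 q 1.517 z@h=60 96.0 h 46.0 86.0
```

jog_arm([
  [0, 0, 2],
  [0, 0, 4],
  [0, 0, 5],
  [0, 0, 5],
], gripper=[1, 1, 1, 1], yaw=[0, 0, 0, 0])

```text
time: 23.9
tool_pos: [494.0, -3.2, 88.7]
tcp_rot: [-0.322, 0.947, -0.0, 0.0]
ft_force: [-0.1, -0.3, 1.9]
gripper_width: -0.0
finger_force: 0.9
```

jog_arm([
  [0, 0, 2],
  [0, 0, 3],
  [0, 0, 3],
], gripper=[1, 1, 1], yaw=[0, 0, 0])

```text
time: 24.2
tool_pos: [494.4, -3.1, 87.9]
tcp_rot: [-0.322, 0.947, -0.0, 0.001]
ft_force: [-3.1, 0.2, 11.6]
gripper_width: -0.2
finger_force: 5.6
```

Hard stop reached: the force rises to 11.6 N with no further travel. Lifting clear and checking that the handle stays.

jog_arm([
  [0, 0, -20],
  [0, 0, -60],
  [0, 0, -100],
  [0, 0, -130],
  [0, 0, -150],
  [0, 0, -150],
  [0, 0, -150],
  [0, 0, -150],
], gripper=[1, 1, 1, 1, 1, 1, 1, 1], yaw=[0, 0, 0, 0, 0, 0, 0, 0])

```text
time: 25.0
tool_pos: [492.9, -3.0, 233.2]
tcp_rot: [-0.322, 0.947, 0.001, -0.001]
ft_force: [-0.1, 0.0, -0.9]
gripper_width: -0.2
finger_force: 0.0
```

```bash
python3 -c "
from h import *
to(N-170*U+[0,0,150],217.6);handle((195,335,235,370));low((195,235))
bot.sign_off()"
```

```text
t 25.0 pos [492.9  -3.  233.2] th -142.4 j [-0.14 -0.02  0.08  1.67 -0.   -0.8 ] F [-0.1  0.  -0.9] T [0.03 0.01 0.06] w -0.2
shift [-0.6 -0.5 83.2] yaw -0.0
n 64 angle above level -0.449 q 1.549 line z at h=0 134.5 h range 46.4 91.6 len 50.2
low edge: n 14 a -0.396 q 1.496 z@h=60 95.4 h 46.0 86.0
the job is handed in; nothing more can be done
```

The plate is clamped and the job handed in at about 25 s: first firm resistance came at about 0.77 rad, the handle stayed shut at its stop (about 1.5 rad) once released, and the arm ended clear; I didn't measure the clamping force or whether the plate shifted.

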